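Unstack a power-supply kit into its trays

ROBOT

A 6-joint arm with a two-finger parallel gripper is mounted at the origin on the work surface. World frame = base frame: x ahead of the robot, y to its left, z up, the work surface at z = 0. Lengths are in m, angles in degrees, forces in N, time in s.
With the tool pointing down it reaches from about 0.3 to 0.85 m from the base axis. Payload 4.2 kg.
Tool frame: the origin (TCP) lies on the front face of the gripper's body, between the roots of the fingers; the fingertips stand 78 mm ahead of it and the grasp point (between the pads) lies 60 mm ahead of it; z points along the fingers, y is the line along which they close (so a half turn about z gives the same grasp; the last joint's range is limited). The gripper opens to 91 mm and grips with 3 to 60 N. Pads are 32 mm wide; open, the fingers measure 118 mm over their backs; the gripper's body (76 mm by 178 mm) begins 60 mm behind the grasp point.
Start: joints at [74.485, 18.312, 89.639, -0, 72.044, -1.146], TCP at [0.143, 0.557, 0.292] pointing down, gripper open.
Joint ranges: [-177.97, 177.97], [-48.28, 115.42], [12.27, 149.76], [-77.06, 257.06], [2.81, 150.46], [-146.56, 146.56]. Speed limits (degrees/s): [147.25, 147.25, 180, 180, 180, 180].

INTERFACE

Orientations are given as [roll, pitch, yaw] about the fixed x, y, z axes, in that order (R = Rz(yaw) Ry(pitch) Rx(roll)).
In Python, from cell import arm gives the robot as it stands. Calls block until the motion is done:
- arm.movep(position, orientation): joint-space move of the TCP to a pose.
- arm.line_to(position, rotation=None, vel=0.15, until_force=None): straight line of the TCP; rotation=None keeps the orientation; vel is the mean speed in m/s. With until_force (N) it stops when the force on the tool has changed by that much, and returns True; else False.
- arm.movej(angles): joint-space move.
- arm.let_go() and arm.clamp(grip_force=None): open the fingers fully, or close them until they stop; grip_force is the grip in N (None keeps the last).
- arm.wait(seconds).
- arm.ik(position, orientation): joint angles nearest the present ones, or None.
- arm.get_image(name): name is "side" or "top"; returns (picture, depth): 480x640x3 uint8, red, green, blue; 480x640 float32, m along the optical axis (not along the pixel's ray), 0 where there is no reading.
- arm.camera_model(name): a dict with "intrinsics" (3x3 intrinsics, pixels), "pose" (4x4, takes a point from camera to world coordinates). Camera axes: x right, y up, looking along -z (the intrinsics and any distortion apply to the point x, -y, -z); pixel columns grow to the right and rows downward; lengths in m; the calibration is good to about 2 mm. A picture is of the moment at which its call begins. camera_model takes no time and is no camera call.
A pose or a line that the arm cannot do raises arm.IKError and nothing moves.
- arm.sign_off(): hands the job in; it is judged then, once.
Trained networks look in the newest picture that a camera, given by its name, has taken for a name from the list of things; names that differ only in an ending like _2 or _b are one class to them, and where a whole thing is asked for, a point or a joint stands for the part that bears it (a point fixed in the world has none). Each returns a list of dicts, best first, with "p" (0 to 1); they miss things now and then, are a little off and sometimes report something else, mostly with a low value. They report only what shows in the picture. A call takes as long as a camera call. They do not tell look-alikes from the thing itself.
- arm.look_for(camera, thing): "box" ([left, top, right, bottom] in pixels, round what is visible of it).
- arm.mark_of(camera, thing): "pixel" ([column, row] in pixels: a listed point, or the origin of a listed thing).
Readings, each from a call of its own:
- arm.get_time_s(): time.
- arm.get_qpos(): joint angles.
- arm.get_qvel(): joint speeds.
- arm.get_tau(): joint torques, N m.
- arm.get_position(): TCP position.
- arm.get_tcp_rot(): TCP orientation.
- arm.get_contact_force(): force on the tool from outside, world axes, zero at the start.
- arm.get_moment(): the same for the moment, N m.
- arm.get_gripper_width(): finger opening in m.
- arm.get_gripper_force(): force on a finger pad.
Only numpy, scipy, OpenCV 4.12 (cv2) and the standard library are available. Lean on these libraries where they do the work, as an engineer would, in place of code of your own. Each camera call takes 0.05 s, during which the arm holds its last target. There are 200 camera calls.

TASK

The four parts of a power supply have been left piled up on the steel plate. Take the pile apart from the top down and lay each part in the middle of the empty black tray whose pocket has its outline (capacitor in the round pocket, converter block in the small rectangular one, shielded module in the middle-sized one, heat sink in the long one), sitting flat on the pocket's floor and let go before the next part is placed. Keep the parts upright all the way and do not knock over the flux bottle.

Things in the scene. Friction and masses are not known exactly. Their poses are not given: they have to be found in the camera images.
- capacitor: Large grey capacitor: an upright round can, 32 mm diameter, 30 mm high, with a scored cross on its bright top, 50 g. Origin: centre of the underside; z up. Starts in the pile on the steel plate (100 x 150 x 12 mm, lying on the work surface), on top of the pile (underside 90 mm above the work surface).
- converter: Plain black potted converter block, 38 mm (x) x 58 mm (y) x 24 mm high, 120 g. Origin: centre of the underside; z up. Starts in the pile on the steel plate (100 x 150 x 12 mm, lying on the work surface), under the capacitor (underside at 66 mm).
- module: Shielded circuit module: bright steel shield can on a thin green board, outline 50 mm (x) x 80 mm (y), 24 mm high, flat sides and top, 140 g. Origin: centre of the underside; z up. Starts in the pile on the steel plate (100 x 150 x 12 mm, lying on the work surface), under the converter block (underside at 42 mm).
- heat_sink: Aluminium heat sink with 11 upright fins running lengthwise, 64 mm (x) x 116 mm (y) x 30 mm high, 280 g. Origin: centre of the underside; z up. Starts in the pile on the steel plate (100 x 150 x 12 mm, lying on the work surface), at the bottom of the pile (underside at 12 mm). Can be gripped across its 64 mm width.
- tray_long: Black tray 96 x 150 x 10 mm (150 along its y), fixed, with one EMPTY grey-floored pocket at its centre: the largest, rectangular 80 mm (x) x 132 mm (y), for the heat sink. Origin: centre of the tray's underside (on the work surface, z = 0); pocket floor at z = 4 mm, rim at z = 10 mm. (Another tray, filled by a green circuit board, is a bystander.)
- tray_middle: Black tray 96 x 150 x 10 mm (150 along its y), fixed, with one EMPTY grey-floored pocket at its centre: rectangular 66 mm (x) x 96 mm (y), for the shielded module. Origin: centre of the tray's underside (on the work surface, z = 0); pocket floor at z = 4 mm, rim at z = 10 mm.
- tray_small: Black tray 96 x 150 x 10 mm (150 along its y), fixed, with one EMPTY grey-floored pocket at its centre: rectangular 54 mm (x) x 74 mm (y), for the converter block. Origin: centre of the tray's underside (on the work surface, z = 0); pocket floor at z = 4 mm, rim at z = 10 mm.
- tray_round: Black tray 96 x 150 x 10 mm (150 along its y), fixed, with one EMPTY grey-floored pocket at its centre: round, 48 mm diameter, for the capacitor. Origin: centre of the tray's underside (on the work surface, z = 0); pocket floor at z = 4 mm, rim at z = 10 mm.
- flux_bottle: Bystander: loose amber glass bottle with black cap, 42 mm diameter, 85 mm high, standing among the trays. Origin: centre of its underside; z up.
There are look-alikes about, which are no part of the job. Leave any brown or yellow look-alike of the module alone.

How it is judged:
By the outcome, as a careful person would: the job done as asked, in the order asked, and still so for the second after the job is handed in, with the robot touching nothing.
It also fails if it takes over 118 s, if anything falls off the work surface, if the arm or the gripper's body presses on something with over 40 N, if the wrist force passes 120 N, or if a joint passes its speed limit or range.

## Working session

There is one attempt and no reset: what is moved stays moved. The work goes in short steps, each a Python script; the robot and the scene stay as the last script left them, time stands still between calls to the robot, and variables do not carry over. Pictures are saved under pics/ and viewed, at most 14 in all, crops included, and the job is handed in when it is done.

```bash
mkdir -p pics; ls
cat > h.py <<'E'
import numpy as np, cv2
from cell import arm
def snap(n,tag):
    im,d=arm.get_image(n); cv2.imwrite(f"pics/{tag}.png",im[:,:,::-1]); np.save(f"pics/{tag}.npy",d); return im,d
E
python3 - <<'E'
from h import *
for n in("side","top"):
    snap(n,n+"0"); m=arm.camera_model(n); print(n,{k:np.round(v,4).tolist() if not isinstance(v,str) else v for k,v in m.items()})
    for t in "capacitor converter module heat_sink tray_long tray_middle tray_small tray_round flux_bottle".split():
        print(t,[([round(x) for x in b["box"]],round(b["p"],2)) for b in arm.look_for(n,t)],[(np.round(b["pixel"],1).tolist(),round(b["p"],2)) for b in arm.mark_of(n,t)])
print(arm.get_time_s(),arm.get_tcp_rot())
E
```

```text
pics
side {'intrinsics': [[436.9241, 0.0, 319.9458], [0.0, 436.9241, 241.3254], [0.0, 0.0, 1.0]], 'pose': [[0.9961, 0.0513, -0.0712, 0.4887], [-0.0873, 0.5029, -0.8599, -0.9047], [-0.0083, 0.8628, 0.5054, 0.5525], [0.0, 0.0, 0.0, 1.0]]}
capacitor [] [([335.7, 284.1], 0.73)]
converter [([323, 274, 350, 304], 0.91)] [([337.2, 296.0], 0.75)]
module [([359, 372, 390, 424], 0.77), ([392, 299, 430, 338], 0.76), ([324, 285, 358, 321], 0.58)] [([339.7, 305.8], 0.78), ([412.3, 318.0], 0.66)]
heat_sink [([320, 291, 362, 342], 0.82), ([300, 249, 323, 286], 0.54)] [([341.0, 321.3], 0.63)]
tray_long [([336, 229, 388, 262], 0.74)] [([358.7, 247.1], 0.81), ([335.1, 282.3], 0.44)]
tray_middle [([299, 188, 340, 217], 0.72)] [([316.3, 201.4], 0.75), ([337.4, 294.1], 0.59)]
tray_small [([236, 190, 270, 219], 0.83)] [([255.8, 200.9], 0.91)]
tray_round [([200, 306, 266, 370], 0.77)] [([237.7, 337.9], 0.75)]
flux_bottle [([300, 249, 321, 287], 0.91)] [([312.0, 284.4], 0.62)]
top {'intrinsics': [[497.2183, 0.0, 316.1032], [0.0, 497.2183, 241.2031], [0.0, 0.0, 1.0]], 'pose': [[0.0036, 0.9939, -0.11, 0.4274]
[... 205 characters left out ...]
, 241], 0.79)] [([393.2, 232.8], 0.8)]
module [([373, 162, 412, 192], 0.97), ([449, 211, 489, 236], 0.83), ([381, 220, 411, 245], 0.64)] [([465.7, 223.5], 0.87), ([395.1, 232.5], 0.61)]
heat_sink [([372, 221, 423, 248], 0.69)] [([393.5, 232.5], 0.86)]
tray_long [([242, 175, 306, 217], 0.97)] [([274.0, 193.5], 0.91)]
tray_middle [([125, 209, 192, 254], 0.98)] [([159.4, 230.1], 0.82)]
tray_small [([121, 291, 188, 337], 0.57)] [([153.3, 312.8], 0.56)]
tray_round [([371, 292, 436, 337], 0.85), ([382, 223, 411, 241], 0.7)] [([403.6, 315.0], 0.82)]
flux_bottle [([380, 220, 413, 246], 0.73), ([324, 237, 343, 258], 0.62)] [([333.6, 247.8], 0.53)]
1.9 [ 1.79993629e+02 -4.34972880e-04  1.65629144e+02]
```

View pics/top0.png

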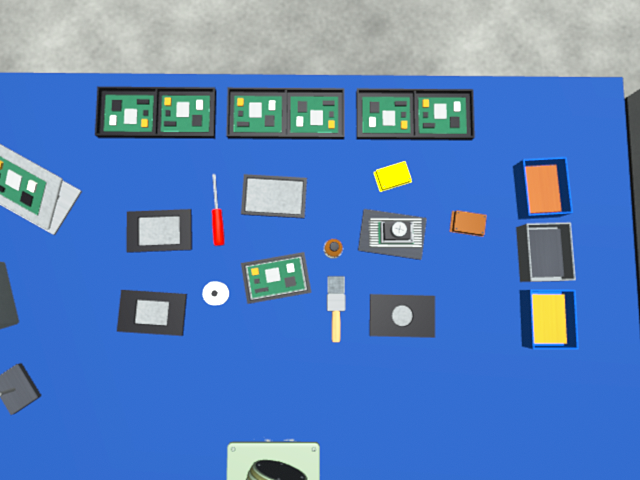

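View pics/side0.png

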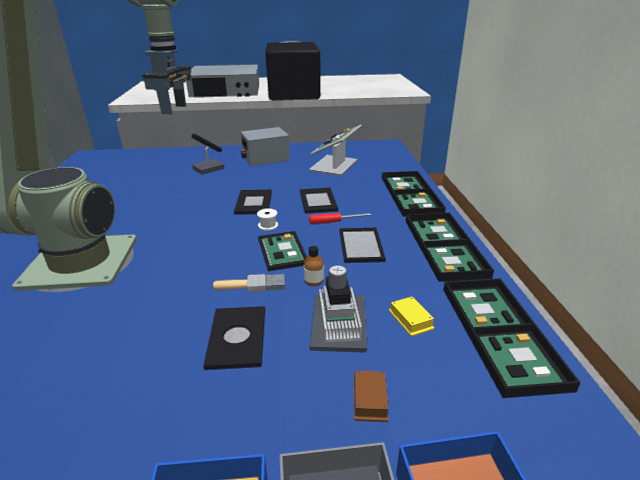

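```bash
cat >> h.py <<'E'
def cloud(n,d):
    m=arm.camera_model(n);K,T=m["intrinsics"],m["pose"]
    v,u=np.mgrid[0:480,0:640]
    P=np.stack([(u-K[0,2])/K[0,0]*d,-(v-K[1,2])/K[1,1]*d,-d],-1)@T[:3,:3].T+T[:3,3]
    P[d==0]=np.nan; return P
def at_z(n,uv,z):
    m=arm.camera_model(n);K,T=m["intrinsics"],m["pose"]
    r=T[:3,:3]@np.array([(uv[0]-K[0,2])/K[0,0],-(uv[1]-K[1,2])/K[1,1],-1]); return T[:3,3]+r*(z-T[2,3])/r[2]
def proj(n,p):
    m=arm.camera_model(n);K,T=m["intrinsics"],m["pose"]
    c=T[:3,:3].T@(np.asarray(p)-T[:3,3]); return K[0,0]*c[0]/-c[2]+K[0,2],K[1,1]*-c[1]/-c[2]+K[1,2]
E
python3 - <<'E'
from h import *
im=cv2.imread("pics/top0.png");s=cv2.imread("pics/side0.png")
a=cv2.resize(im[150:350,350:500],(450,600),interpolation=cv2.INTER_CUBIC)
b=cv2.resize(s[240:350,290:370],None,fx=4.37,fy=5.45,interpolation=cv2.INTER_CUBIC)
cv2.imwrite("pics/crop1.png",np.hstack([a,cv2.resize(b,(350,600))]))
d=np.load("pics/top0.npy");P=cloud("top",d);print((d==0).mean())
np.set_printoptions(linewidth=250)
print((P[210:255:2,370:430:2,2]*1000).round())
ds=np.load("pics/side0.npy");Ps=cloud("side",ds)
print((Ps[270:344:4,318:366:3]*1000).round()[:,:,2])
E
```

```text
0.004176432291666666
[[ 17.  15.  14.   6.   1.   3.   5.   1.   3.  -1.   5.   1.   2.   1.   1.   0.   2.   1.   1.  -1.   3.  -1.   4.  -2.   2.   3.   3.   1.  -1.   1.]
 [ 13.  12.  18.  14.  13.  13.  11.  13.  17.  13.  -1.  -1.   0.  -0.   2.   0.   1.   3.   2.   4.   6.   1.  -0.  -1.   2.   1.   5.   2.  -1.   0.]
 [ 17.  16.  10.  13.  11.  13.  11.  11.  10.  17.  16.  13.  12.  15.  13.  16.   2.   6.  -2.   3.  -0.   3.  -1.  -0.   4.   5.   2.   4.   1.   1.]
 [ 17.  12.  11.  15.  16.  12.  12.  14.  11.  13.  15.  14.  13.  15.  12.  15.  13.  13.  13.  11.  13.  14.  13.  -0.  -1.  -4.   3.   4.  -0.   1.]
 [ 15.  14.  10.  14.  12.  14.  14.  17.  14.  11.  15.  13.  13.  13.  11.  22.  12.  16.  14.  10.  16.  16.  13.  16.  11.  19.  15.  13.  14.  -2.]
 [ 32.  39.  35.  39.  35.  36.  36.  35.  36.  37.  37.  36.  39.  38.  36.  41.  38.  40.  37.  41.  42.  43.  44.  44.  39.  38.  12.  16.  17.   2.]
 [ 30.  41.  41.  43.  43.  49.  71.  69.  69.  70.  70.  92.  93.  90. 123. 121.  90.  88.  91.  89.  93.  72.  46.  43.  40.  47.  15.   9.  11.   3.]
 [ 22.  
[... 3318 characters left out ...]
 61.  60.  61.  32.  11.  11.  10.]
 [ 11.  24.  20.  52.  54.  55.  54.  54.  53.  52.  52.  51.  41.  41.  13.  11.]
 [ 10.  14.  41.  47.  43.  46.  46.  43.  46.  44.  45.  46.  45.  43.  13.   9.]
 [ 10.  12.  42.  41.  40.  36.  30.  23.  40.  42.  40.  40.  36.  33.  13.  12.]
 [ 10.  12.  41.  40.  33.  26.  23.  41.  42.  40.  37.  35.  29.  41.  41.  11.]
 [ 10.  11.  37.  30.  24.  18.  37.  36.  36.  37.  30.  27.  21.  34.  34.  13.]
 [ 11.  11.  31.  22.  18.  14.  28.  27.  27.  26.  22.  19.  18.  17.  26.  12.]
 [ 12.  10.  22.  16.  17.  17.  18.  17.  18.  17.  17.  17.  16.  14.  14.  11.]
 [ 11.  11.  11.  12.  12.  12.  11.  11.  11.  10.  11.  10.  10.  10.  11.  12.]]
```

View pics/crop1.png

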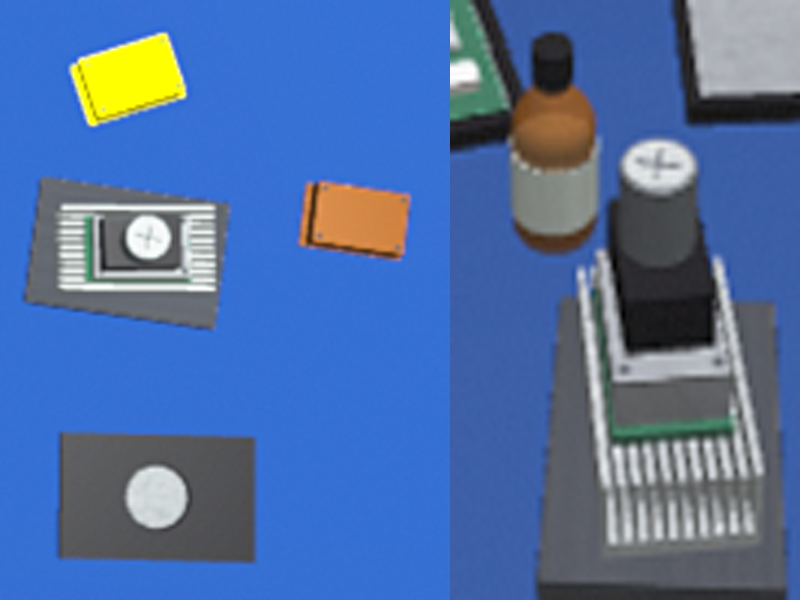

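The top view shows the pile at about (397,232). The trays are round (403,316), small (152,313), middle (159,230) and long (274,196), and the bottle is at (333,248). The side view confirms the stack order. The yellow block (392,176) and brown block (468,223) are decoys. Next I measure geometry from both depth views.

```bash
cat >> h.py <<'E'
def layer(P,c,z,r,tol=.006):
    m=(abs(P[...,2]-z)<tol)&(np.hypot(P[...,0]-c[0],P[...,1]-c[1])<r)
    m=cv2.morphologyEx(m.astype(np.uint8),cv2.MORPH_CLOSE,np.ones((3,3),np.uint8))&m
    n,l,s,_=cv2.connectedComponentsWithStats(m.astype(np.uint8),connectivity=8)
    return P[m>0]
def rect(Q):
    # centre, (short,long), direction of the long side in degrees, median z
    (cx,cy),(w,h),a=cv2.minAreaRect((Q[:,:2]*1000).astype(np.float32))
    if w>h: w,h,a=h,w,a-90
    return np.round([cx,cy,w,h,(a+90+90)%180-90,np.median(Q[:,2])*1000],1)
E
python3 - <<'E'
from h import *
top0=dict(round=(403,316),small=(152,313),middle=(159,230),long=(274,196))
C={n:cloud(n,np.load(f"pics/{n}0.npy")) for n in("top","side")}
for t,uv in top0.items():
    c=at_z("top",uv,.01)
    for n in C:
        Q=layer(C[n],c,.0105,.1,.0035); F=layer(C[n],c,.004,.06 if t!="round" else .028,.0025)
        print(t,n,rect(Q),"floor",rect(F) if len(F)>20 else None,len(Q))
c=at_z("top",(397,232),.06)
for nm,z,r in(("cap",.12,.06),("conv",.09,.06),("mod",.066,.07),("sink",.042,.09)):
    for n in C:
        Q=layer(C[n],c,z,r,.0045); print(nm,n,rect(Q),cv2.minEnclosingCircle((Q[:,:2]*1000).astype(np.float32)) if nm=="cap" else "")
b=at_z("top",(333,248),.085); print("bottle",b)
print("mark tops",{t:at_z("top",uv,.01).round(4) for t,uv in top0.items()})
# gray floors by colour
for n in C:
    hsv=cv2.cvtColor(cv2.imread(f"pics/{n}0.png"),cv2.COLOR_BGR2HSV)
    M=((hsv[...,1]<50)&(hsv[...,2]>120)).astype(np.uint8)
    k,l,s,cen=cv2.connectedComponentsWithStats(M)
    for t,uv in top0.items():
        u,v=proj(n,at_z("top",uv,.004)); i=l[int(v),int(u)]
        ys,xs=np.where(l==i); Q=np.array([at_z(n,p,.004) for p in zip(xs,ys)]); print(t,n,i,rect(Q) if i and len(xs)<9000 else "-")
E
```

```text
round top [ 378.8 -287.   167.8  168.9   -9.4   11. ] floor [ 3.850e+02 -2.941e+02  4.460e+01  4.590e+01 -1.000e-01  4.800e+00] 2171
round side [ 384.4 -294.    96.3  154.9   88.8    8.9] floor [ 384.5 -290.1   45.2   45.4   38.9    3.4] 2675
small top [394.2 281.8 184.3 188.8 -52.7  11. ] floor [388.  292.2  87.5 119.1  -0.4   4.6] 1976
small side [388.6 280.8  96.4 155.1  86.6   8.8] floor [388.9 286.   85.9  94.3   7.7   3.3] 465
middle top [577.  272.  175.8 194.9 -69.   10.6] floor [5.803e+02 2.723e+02 1.041e+02 1.167e+02 4.000e-01 4.700e+00] 1686
middle side [579.  273.6  96.3 156.3 -87.    8.7] floor [578.  274.9  95.2 104.8 -85.8   3.3] 393
long top [665.6   7.3 171.4 174.7  47.8   9.5] floor [662.7   6.9 116.2 117.2  45.3   4.7] 1219
long side [663.2   5.2  96.3 153.7  86.9   8.8] floor [663.4   6.6 104.7 114.9  75.1   3.3] 361
cap top [ 570.2 -268.6   30.1   30.1    0.   121.5] ((570.7772216796875, -268.7969055175781), 16.02077865600586)
cap side [ 569.9 -270.8   29.5   30.1   -7.2  119.2] ((570.2910766601562, -270.8840026855469), 15.96727180480957)
conv top [ 571.1 -269.7 
[... 203 characters left out ...]
572.7 -275.4   63.2  115.5   89.9   43.1] 
sink side [ 573.5 -276.1   64.1  117.7   90.    41.3] 
bottle [ 0.53242646 -0.12962142  0.085     ]
mark tops {'round': array([ 0.3829, -0.2943,  0.01  ]), 'small': array([0.3878, 0.2832, 0.01  ]), 'middle': array([0.5802, 0.2745, 0.01  ]), 'long': array([0.6625, 0.0066, 0.01  ])}
round top 93 [ 385.  -293.1   45.9   46.6  -89.8    4. ]
small top 92 [389.6 286.3  54.5  73.9  86.4   4. ]
middle top 61 [580.3 276.2  66.8  94.1 -87.5   4. ]Traceback (most recent call last):
  File "<stdin>", line 22, in <module>
  File "h.py", line 11, in at_z
    m=arm.camera_model(n);K,T=m["intrinsics"],m["pose"]
ValueError: time passes only in moves, steps and waits
```

Both views agree on the pile and the round tray to about 2 mm. I take the capacitor now, and refine the tray centres in the same script.

```bash
cat >> h.py <<'E'
ZT=.265; OFF=.088   # transit TCP height; TCP above part underside in the grasp (tips 10 mm above underside)
def orient(xy,ang,z):
    best=None; q0=np.array(arm.get_qpos())
    for a in(ang,ang+180,ang-180):
        o=[180,0,(a+180)%360-180]; q=arm.ik([*xy,z],o)
        if q is not None:
            s=abs(q[5])
            if best is None or s<best[0]: best=(s,o)
    return best[1]
def go(xy,o):
    p=arm.get_position()
    if p[2]<ZT-.005: arm.line_to([p[0],p[1],ZT],vel=.2)
    arm.movep([*xy,ZT],o)
def pick(xy,ang,zb,force):
    o=orient(xy,ang,zb+OFF); go(xy,o)
    arm.line_to([*xy,zb+OFF+.03],vel=.2); arm.line_to([*xy,zb+OFF],vel=.06)
    arm.clamp(force); arm.wait(.2)
    print("width",arm.get_gripper_width(),"F",arm.get_gripper_force(),"q6",arm.get_qpos()[5])
    arm.line_to([*xy,zb+OFF+.03],vel=.08); arm.line_to([*xy,ZT],vel=.2)
    print("lifted width",arm.get_gripper_width(),"fz",arm.get_contact_force()[2].round(2))
def place(xy,ang,zb=.004):
    o=orient(xy,ang,zb+OFF); go(xy,o)
    arm.line_to([*xy,zb+OFF+.02],vel=.2)
    hit=arm.line_to([*xy,zb+OFF-.002],vel=.03,until_force=3)
    print("touch",hit,arm.get_position().round(4)); arm.let_go(); arm.wait(.2)
    arm.line_to([*xy,ZT],vel=.2); print("t",arm.get_time_s(),"q6",arm.get_qpos()[5])
E
python3 - <<'E'
from h import *
pick((.5703,-.2698),90,.090,15)
place((.3847,-.2935),88.8)
print(rect(np.random.rand(9,3)) is not None)
for n in("top","side"):
    m=arm.camera_model(n);K,T=m["intrinsics"],m["pose"]
    bgr=cv2.imread(f"pics/{n}0.png"); hsv=cv2.cvtColor(bgr,cv2.COLOR_BGR2HSV)
    def rays(mask,z):
        ys,xs=np.where(mask); r=np.stack([(xs-K[0,2])/K[0,0],-(ys-K[1,2])/K[1,1],-np.ones(len(xs))],-1)@T[:3,:3].T
        return T[:3,3]+r*((z-T[2,3])/r[:,2])[:,None]
    for t,c in dict(round=(.385,-.294),small=(.389,.284),middle=(.58,.275),long=(.663,.006)).items():
        R=T[:3,:3].T@(np.array([*c,.004])-T[:3,3]); u,v=int(K[0,0]*R[0]/-R[2]+K[0,2]),int(K[1,1]*R[1]/R[2]+K[1,2])
        out=[]
        for M,z in(((hsv[...,1]<50)&(hsv[...,2]>120),.004),(bgr.max(2)<95,.01)):
            _,l,s,_=cv2.connectedComponentsWithStats(M.astype(np.uint8))
            w=l[v-60:v+60,max(u-60,0):u+60]; k=np.bincount(w[w>0]).argmax() if z>.005 else l[v,u]
            if k and s[k,4]<9000: out.append(rect(rays(l==k,z)))
        print(t,n,out)
E
```

```text
width 0.031622387717970324 F 15.000028163194656 q6 -26.361709004353003
lifted width 0.03164508898951216 fz -0.7
touch True [ 0.3845 -0.2934  0.0917]
t 12.8833 q6 -37.503293665287465
True
round top [array([ 385. , -293.1,   45.9,   46.6,  -89.8,    4. ]), array([ 384.4, -290.8,   92.1,  146.1,   88.9,   10. ])]
small top [array([389.6, 286.3,  54.5,  73.9,  86.4,   4. ]), array([389.7, 284.4,  93. , 150.4,  86.5,  10. ])]
middle top [array([580.3, 276.2,  66.8,  94.1, -87.5,   4. ]), array([579.8, 274.5,  94.1, 149.2, -87.4,  10. ])]
long top [array([664.3,   7.8,  81. , 133.5,  86.6,   4. ]), array([866.2, -17.6, 124.7, 279.4, -89.6,  10. ])]
round side [array([ 384.7, -291.6,   42. ,   43.1,   34.3,    4. ]), array([ 386.1, -299.2,   95.5,  158.4,   88.8,   10. ])]
small side [array([390.6, 287.6,  53.6,  62. ,  87.5,   4. ])]
middle side [array([580.6, 278.1,  65.2,  84. , -87.5,   4. ])]
long side [array([664.9,   9.2,  79.3, 123.2,  87.1,   4. ]), array([866.4, -11.1, 134.6, 933.7, -89.9,  10. ])]
```

```bash
cat >> h.py <<'E'
def meas(tag,c,z,r):
    o=[]
    for n in("top","side"):
        im,d=snap(n,f"{n}_{tag}"); o.append(rect(layer(cloud(n,d),c,z,r,.0045))); print(n,o[-1])
    return o
E
python3 - <<'E'
from h import *
p=arm.get_position(); arm.movep([.45,.10,.30],[180,0,90])
meas("cap",(.3847,-.2935),.034,.03)
a,b=meas("conv",(.571,-.271),.09,.05)
c=(a[:2]+b[:2])/2000; print(c)
if np.hypot(*(c-[.571,-.271]))<.006:
    pick(c,90.7,.066,20); place((.3897,.284),86.5)
E
python3 - <<'E'
import cv2,numpy as np
a=cv2.imread("pics/top_conv.png")[190:350,350:450]
cv2.imwrite("pics/c2.png",cv2.resize(a,None,fx=3.5,fy=3.5,interpolation=2))
E
```

```text
top [ 383.8 -292.2   29.8   30.7   39.5   35.3]
side [ 383.9 -294.1   30.4   30.6   -9.5   33.1]
top [ 571.1 -269.8   38.1   57.7  -89.5   91.2]
side [ 571.6 -271.8   37.8   59.5  -88.7   88.9]
[ 0.57135 -0.2708 ]
width 0.03777692143953043 F 19.999482035636902 q6 -27.101763015722955
lifted width 0.03757088584551933 fz -1.4
touch True [0.3895 0.2839 0.0918]
t 25.175 q6 38.215140222497496
```

View pics/c2.png

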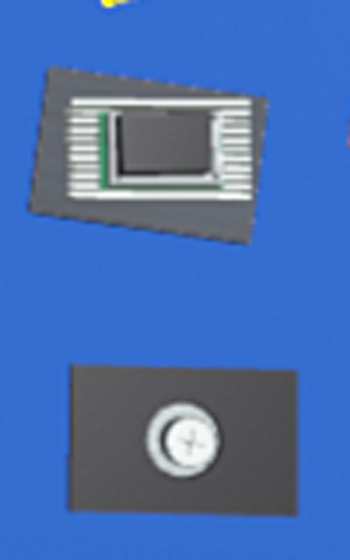

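The capacitor sits in the round pocket. The converter has also been placed, and I check it together with the module pick.

Run:
```python
from h import *
arm.movep([.45,.05,.30],[180,0,90])
meas("pc",(.3897,.284),.028,.045)
a,b=meas("mod",(.5712,-.2748),.066,.06)
c=(a[:2]+b[:2])/2000; print(c)
# board-level extent, just above the heat sink
if np.hypot(*(c-[.571,-.275]))<.006:
    pick(c,90,.042,25); place((.580,.2745),92.6)
    arm.movep([.45,.15,.30],[180,0,90])
    meas("pm",(.58,.2745),.028,.06)
    a,b=meas("sink",(.573,-.2757),.042,.08); print((a+b)/2)
x=np.hstack([cv2.imread("pics/top_sink.png")[190:350,100:450]])
cv2.imwrite("pics/c3.png",cv2.resize(x,None,fx=2.2,fy=2.2,interpolation=2))
```

```text
top [389.6 307.6  12.7  37.6  -4.4  29.2]
side [388.5 280.4  37.3  58.4  86.7  26.4]
top [ 570.9 -274.1   45.7   72.6  -89.8   67.2]
side [ 571.8 -275.6   47.6   75.6  -89.6   64.8]
[ 0.57135 -0.27485]
width 0.04936896655767333 F 25.000092387199402 q6 -26.72902969239443
lifted width 0.04971051777754552 fz -2.27
touch True [0.5797 0.2744 0.092 ]
t 36.6083 q6 21.69668095683845
top [586.  275.   32.6  72.3 -87.4  29.3]
side [578.1 273.6  47.8  79.  -88.   26.5]
top [ 573.  -275.3   63.3  115.8  -89.7   43. ]
side [ 573.5 -276.1   64.   120.6   89.8   40.8]
[ 5.7325e+02 -2.7570e+02  6.3650e+01  1.1820e+02  5.0000e-02  4.1900e+01]
```

View pics/c3.png

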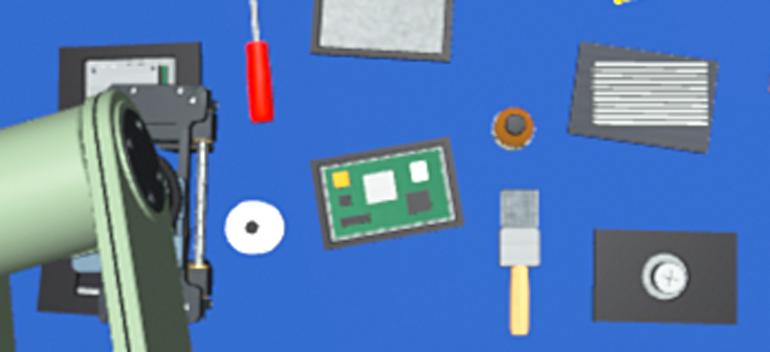

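The heat sink is now bare on the plate. The arm covers the left trays in this view, so I check those at the end.

Run:
```python
from h import *
pick((.5733,-.2757),90,.012,35); place((.664,.0065),86.9)
arm.movep([.35,-.3,.35],[180,0,90])
for t,c,z,r in(("fs",(.664,.0065),.034,.07),("fm",(.58,.2745),.028,.06),("fc",(.3897,.284),.028,.045)): meas(t,c,z,r)
print(arm.get_time_s(),arm.get_gripper_width())
cv2.imwrite("pics/c4.png",cv2.resize(cv2.imread("pics/top_fc.png")[150:350,90:450],None,fx=2.2,fy=2.2,interpolation=2))
cv2.imwrite("pics/c5.png",cv2.resize(cv2.imread("pics/side_fc.png")[170:380,190:430],None,fx=2.8,fy=2.8,interpolation=2))
```

```text
width 0.06412631102205245 F 35.00026524066925 q6 -26.715354376246367
lifted width 0.06386884559249784 fz -2.39
touch True [0.6637 0.0066 0.0922]
t 47.2667 q6 2.6661107782073854
top [662.5   7.2  65.4 116.1  87.4  34.6]
side [662.4   4.4  64.3 117.3  87.1  32.6]
top [578.1 274.4  48.4  73.6 -87.8  29.6]
side [578.3 272.6  48.2  75.3 -88.4  26.7]
top [388.2 283.9  38.1  58.3  86.   29.4]
side [388.5 279.9  37.9  59.2  87.4  26.4]
49.2083 0.09092115302721648
```

View pics/c4.png

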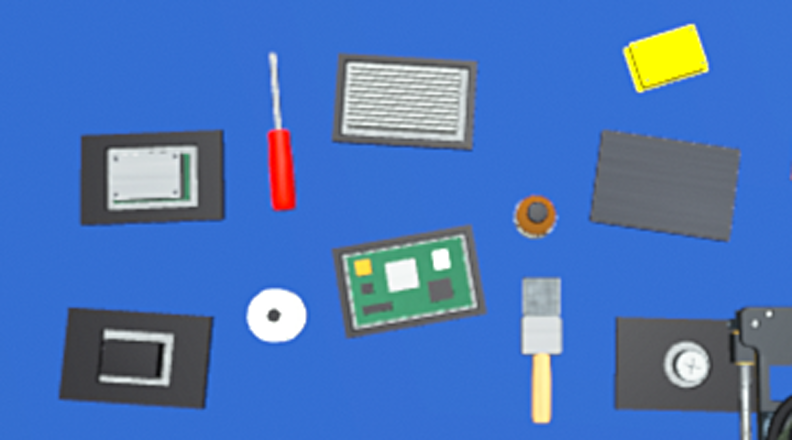

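View pics/c5.png

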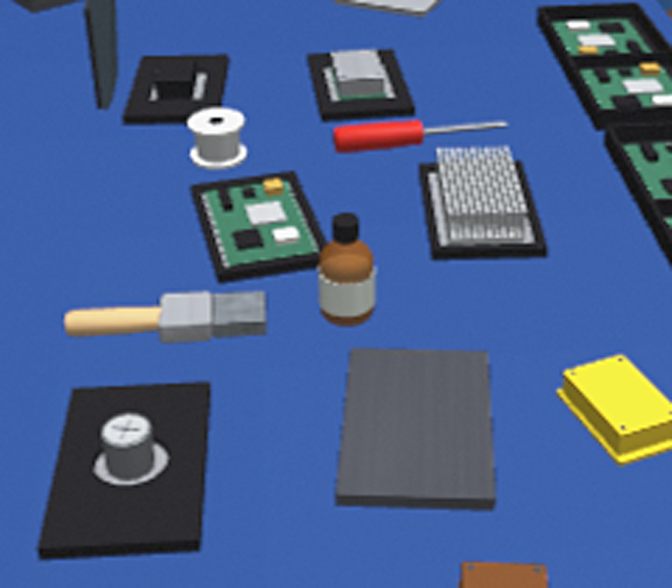

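The top view shows all four parts flat and centred in their pockets, the bottle upright and the gripper clear. I'm handing the job in.

```bash
python3 -c "
from cell import arm
print(arm.sign_off())"
```

```text
the job is handed in; nothing more can be done
None
```

I took the pile apart from the top down and laid all four parts flat in their pockets, within about 2 mm of centre by the camera measurements; the flux bottle is still standing, and I handed the job in at about 49 s.

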